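Reset the depth stop of a plug lapping stand

ROBOT

A 6-joint arm with a two-finger parallel gripper is mounted at the origin on the work surface. World frame = base frame: x ahead of the robot, y to its left, z up, the work surface at z = 0. Lengths are in m, angles in degrees, forces in N, time in s.
With the tool pointing down it reaches from about 0.275 to 0.875 m from the base axis. Payload 12.5 kg.
Tool frame: the origin (TCP) lies on the centre line of the jaws, within the pads' length; the fingertips stand 25 mm ahead of it and the grasp point (between the pads) lies 6 mm ahead of it (r.tips_ahead is the distance from the TCP to the fingertips, in m); z points along the fingers, y is the direction in which the jaws open and shut (so a half turn about z gives the same grasp; the last joint's range is limited). The gripper opens to 85 mm and grips with 20 to 120 N. Pads are 22 mm wide; open, the fingers measure 114 mm over their backs; the gripper's body (76 mm by 85 mm) begins 54 mm behind the grasp point. The pads swing forward as they close: fully open they stand 13 mm farther back than shut.
Start: joints at [-69.362, 20.094, 94.641, -0, 65.266, -4.847], TCP at [0.237, -0.496, 0.256] pointing down, gripper open.
Joint ranges: [-157.81, 157.81], [-45, 120.19], [0.68, 151.7], [-89.99, 269.99], [4.06, 180], [-164.3, 164.3]. Speed limits (degrees/s): [127.2, 127.2, 159.86, 180, 180, 180].

INTERFACE

Orientations are given as [roll, pitch, yaw] about the fixed x, y, z axes, in that order (R = Rz(yaw) Ry(pitch) Rx(roll)).
In Python, from rig import r gives the robot as it stands. The module is installed in compiled form; this text tells all that it offers.
- The arm moves only by the tool move_arm, never from a script. Its argument "deltas" is a list that holds one entry, the list of rows, each a list of 4 numbers: the shift along the world's x, y, z normalised to -1 to 1, where 1 is 5 cm, then the turn about the world's z normalised to -1 to 1, where 1 is 60 degrees. In form: [[[tx, ty, tz, roll], ...]]. A call has 1 to 12 rows; each row shifts and turns the commanded pose from where the row before left it; what a row does not reach is not made up. A row lasts 1/10 s, in which the tool goes at most 50 mm and 8.59 degrees, less where a joint would pass 70% of its speed; a pose out of reach is approached as far as the arm can. A call with a number of a shift or a turn outside -1 to 1 is refused whole. A call with a gripper value outside its range is refused whole. "gripper" is the opening in per cent of the stroke, from 0 (shut) to 100 (fully open), set as the call begins (left out, the last holds). The fingers move at their own pace and stop on an object; "force" is the grip in N (left out, the last holds). Time passes only in rows, so rows that do not move let the fingers close. It gives the time, the measured TCP pose, the force and the opening at its end, in the units of the state.
- r.state(): the state, without advancing time (a new reading comes with each control period).
- r.capture(name): name is "side" or "top" or "wrist"; returns the picture (400x640x3 uint8, red, green, blue); there is no depth.
- r.get_calibration(name): a dict with "mtx" (3x3 intrinsics, pixels), "position" and "orientation" of the camera in the world. Camera axes: x right, y up, looking along -z (the intrinsics and any distortion apply to the point x, -y, -z); pixel columns grow to the right and rows downward; lengths in m; the calibration is good to about 2 mm. A picture is of the moment at which its call begins: read the wrist's pose just before it. get_calibration takes no time and is no camera call; for the wrist camera it gives the pose at the moment of the call.
- r.close_job(): hands the job in, once; it reports no verdict.
The state is a dict: "time_s": time; "joints": joint angles; "dq": joint speeds; "tau": joint torques, N m; "position": TCP position; "tool_rot": TCP orientation; "wrist_force": force on the tool from outside, world axes, zero at the start; "moment": the same for the moment, N m; "opening": finger opening in m.
Only numpy, scipy, OpenCV 4.12 (cv2) and the standard library are available. Lean on these libraries where they do the work, as an engineer would, in place of code of your own. Each camera call takes 0.05 s, during which the arm holds its last target. There are 200 camera calls.

TASK

The depth stop of this plug lapping stand needs a new setting. With the screw still where it is, slacken the lock nut well (an eighth of a turn); then turn the stop screw by its bar head until its pointer points squarely at the tall pin on the dial, then tighten the nut fully home again and let go. Leave the loose things around it where they are.

Things in the scene. Friction and masses are not known exactly. Their poses are not given: they have to be found in the camera images.
- stand: bolted-down stand: grey base 180 x 450 x 30 mm (x -90 to 90, y -90 to 360 mm), lap disc, aluminium arm from a grey tower (y 290 to 350, 130 mm high) to a round aluminium dial 180 mm across, top 96 mm above the bench. Origin: on the bench under the common vertical axis of dial, lock nut and stop screw; z up, y towards the tower
- lock_nut (a joint): dark steel nut round the screw, over the dial, with an arm ending in an upright knob. 0: fully tight, at a hard stop, arm then 1.9 rad clockwise (from above) of the stand's x axis; loosens counter-clockwise, to 1.4; stays where left. About 4 N sideways at the knob, up to 6 N near tight. It grips the screw below 0.33; slack: above 0.5; home: below 0.12
- nut_knob (a point): centre of the gripping part of the nut's black upright knob: a round post 20 mm across, 95 mm from the axis, from 103 to 148 mm above the bench (this point is 130 mm above it). Its x axis points radially outward along the arm; the arm (16 mm wide) is 103 to 113 mm above the bench
- stop_screw (a joint): the stop screw's angle: 0 when its pointer points along the stand's y axis, growing counter-clockwise from above, -1.8 to 1.8. Turns with about 0.06 N m and stays where left while the nut is slack; held fast when the nut is tight
- screw_grip (a point): middle of the stop screw's bright steel bar head, on the axis, 147 mm above the bench: a bar 60 mm long (along x), 16 mm wide (along y), 30 mm high (132 to 162 mm above the bench). Its x axis is the direction of the pointer
- pointer_tip (a point): end of the flat dark steel pointer (8 mm wide) that sticks out under one end of the bar head, 50 mm from the axis, 128 mm above the bench; x axis outward along the pointer
- tall_pin: plain steel pin fixed upright on the dial, 10 mm across, 34 mm tall (top 130 mm above the bench), 60 to 80 mm from the axis: the new setting. The pointer points squarely at it when the pin's centre line is within 7 mm of the pointer's line. Origin: centre of its underside
- short_pin: stubby steel pin fixed on the dial, 16 mm across, 12 mm tall: another setting, not wanted. Origin: centre of its underside
- stone_plug: brown tiger's-eye plug, a disc 38 mm across and 14 mm thick, lying on the stand's grey base; origin: centre of its underside; leave it alone
- steel_tunnel: loose bright steel ring (ear tunnel) 40 mm across, 16 mm high, near the right end of the stand; origin: centre of its underside; leave it alone
- black_tunnel: loose black ring (ear tunnel) 56 mm across, 20 mm high; origin: centre of its underside; leave it alone
- mallet: hammer lying on the bench; origin: underside; leave it alone
- brush: brush lying on the bench; origin: underside; leave it alone

How it is judged:
By the outcome, as a careful person would: the job done as asked, in the order asked, and still so for the second after the job is handed in, with the robot touching nothing.
It also fails if it takes over 72 s, if anything falls off the work surface, if the arm or the gripper's body presses on something with over 40 N, if the wrist force passes 120 N, or if a joint passes its speed limit or range.

## Working session

There is one attempt and no reset: what is moved stays moved. The work goes in short steps, Python scripts to look and compute and a tool call to move; the robot and the scene stay as the last step left them, time stands still between calls to the robot, and variables do not carry over. Pictures are saved under pics/ and viewed, about 8 in all and at most 12, crops included, and the job is handed in when it is done.

Besides the shell and the picture viewer there is one more tool, called after "Request:" by a JSON object that holds its "name" and its "arguments", one argument or row to a line. move_arm: Moves the arm, as the interface text tells. Scaled input: -1 to 1 covers 5 cm each way for a shift and 60 degrees each way for a turn. Its arguments: {"type":"object","properties":{"deltas":{"type":"array"},"gripper":{"type":"number"},"force":{"type":"number"}},"required":["deltas"]}

```bash
mkdir -p pics; cat > h.py <<'E'
import numpy as np,cv2
from scipy.spatial.transform import Rotation as R
from rig import r
def rotm(o):
    o=np.array(o,float)
    if o.shape==(3,3): return o
    return R.from_euler('xyz',o,degrees=True).as_matrix() if o.size==3 else R.from_quat(o).as_matrix()
def ray(c,u,v):
    K=np.array(c['mtx']);d=np.array([(u-K[0,2])/K[0,0],-(v-K[1,2])/K[1,1],-1])
    return np.array(c['position']),rotm(c['orientation'])@d
def onz(c,u,v,z):
    p,d=ray(c,u,v);return p+d*(z-p[2])/d[2]
def proj(c,P):
    K=np.array(c['mtx']);q=rotm(c['orientation']).T@(np.array(P)-np.array(c['position']))
    return K[0,0]*q[0]/-q[2]+K[0,2],K[1,1]*-q[1]/-q[2]+K[1,2]
def save(n,im): cv2.imwrite('pics/'+n+'.png',im[:,:,::-1])
E
python3 - <<'E'
from h import *
for n in('top','side'):
    c=r.get_calibration(n);print(n,c);save(n+'0',r.capture(n))
print(r.state())
E
```

```text
top {'mtx': array([[449.63479885,   0.        , 323.59855507],
       [  0.        , 449.63479885, 201.41307963],
       [  0.        ,   0.        ,   1.        ]]), 'position': array([ 0.35329949, -0.10149928,  1.12538323]), 'orientation': array([  6.17060037,   0.86472113, -89.70694496])}
side {'mtx': array([[377.50590246,   0.        , 322.69172131],
       [  0.        , 377.50590246, 202.82595217],
       [  0.        ,   0.        ,   1.        ]]), 'position': array([ 0.40518866, -0.86021439,  0.7190468 ]), 'orientation': array([50.48536296, -0.7686264 , -5.22637055])}
{'time_s': 0.1, 'joints': array([-6.93624305e+01,  2.01218157e+01,  9.46717086e+01, -3.68580432e-04,
        6.52665812e+01, -4.84691466e+00]), 'dq': array([ 0.12131246,  0.01127771, -0.13395435,  0.03978974, -0.09289777,
        0.05974968]), 'tau': array([ 1.36489514e-03, -5.06830645e+01, -2.91874552e+01, -6.53177949e-05,
        2.67638512e-03,  3.86743420e-05]), 'position': array([ 0.23657783, -0.49622656,  0.25581729]), 'tool_rot': array([-1.79940081e+02, -4.74512217e-03,  2.54846361e+01]), 'wrist_force': array([0.50593112, 0.51819336, 0.15352002]), 'moment': array([-0.0146987 ,  0.02679345, -0.00653573]), 'opening': 0.08547668630256025}
```

View pics/top0.png

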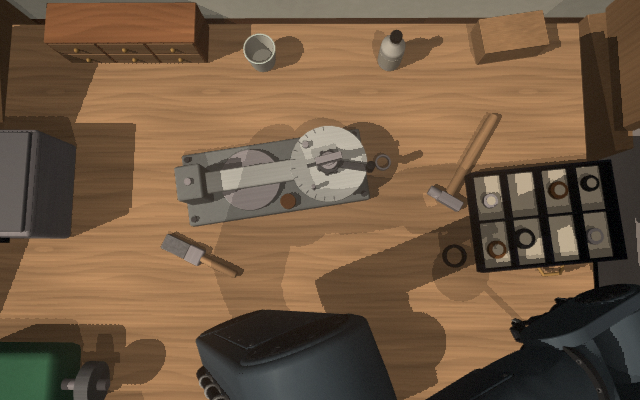

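View pics/side0.png

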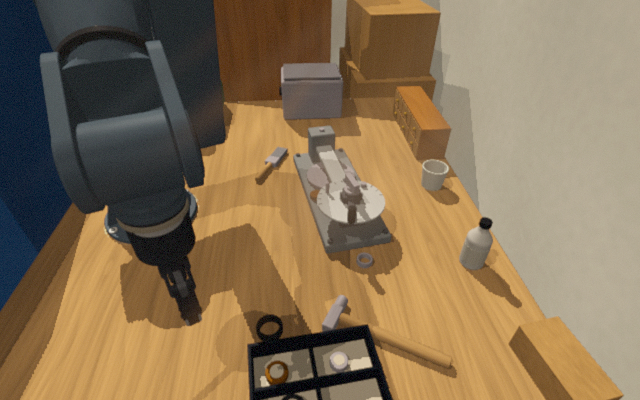

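The top view shows the dial at about (330,163), the tower at (190,180) and the nut arm pointing right to about (372,167). Next I'll enlarge the dial.

```bash
python3 - <<'E'
from h import *
c=r.get_calibration('top');im=cv2.imread('pics/top0.png')
cv2.imwrite('pics/crop0.png',cv2.resize(im[115:215,270:405],None,fx=5.9,fy=5.9,interpolation=cv2.INTER_CUBIC))
hsv=cv2.cvtColor(im,cv2.COLOR_BGR2HSV)
m=((hsv[...,1]<40)&(hsv[...,2]>140)).astype(np.uint8);m[:, :285]=0;m[:110]=0;m[215:]=0;m[:,380:]=0
n,l,s,ce=cv2.connectedComponentsWithStats(m);i=1+s[1:,4].argmax();print(s[i],ce[i])
pts=cv2.findContours((l==i).astype(np.uint8),0,1)[0][0]
h=cv2.convexHull(pts);e=cv2.fitEllipse(h);print(e,onz(c,*e[0],.096), cv2.minEnclosingCircle(h))
for p in [(190,180),(194,223),(369,197),(185,155)]:print(p,onz(c,*p,.03 if p[0]!=190 else .13))
E
```

```text
[ 285  126   81   75 3473] [323.71091276 163.70285056]
((326.34002685546875, 163.77645874023438), (73.88549041748047, 82.78437805175781), 75.78372192382812) [ 0.55251414 -0.09131469  0.096     ] ((324.0420837402344, 164.22763061523438), 42.107723236083984)
(190, 180) [0.50823362 0.21476954 0.13      ]
(194, 223) [0.41738344 0.23274257 0.03      ]
(369, 197) [ 0.48291491 -0.19552723  0.03      ]
(185, 155) [0.58669692 0.26139307 0.03      ]
```

View pics/crop0.png

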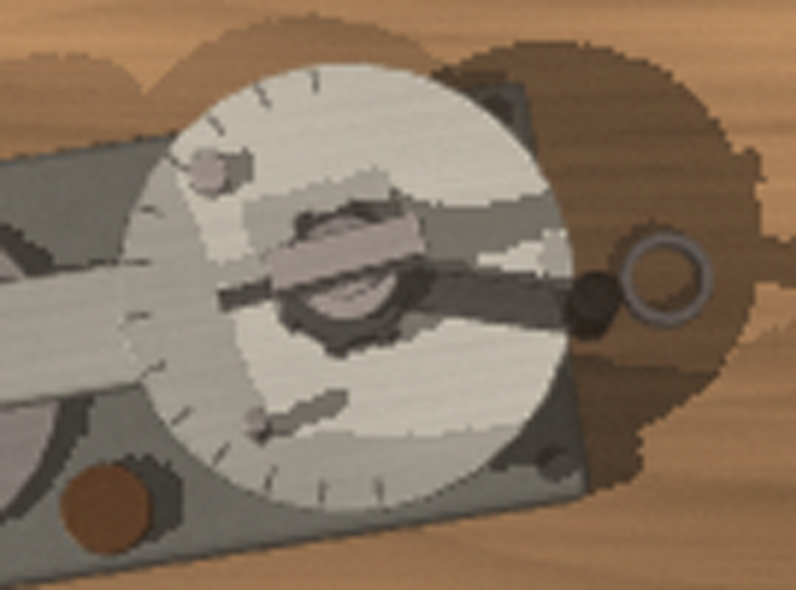

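The crop shows the pointer tip at about (222,298) facing the tower. The thin tall pin with the long shadow is at (257,420), and the fatter short pin is at (210,172). The nut knob is at (590,300), and the dial centre is at about (348,288).

Request:
{"name": "move_arm", "arguments": {
  "deltas": [
    [[0.6, 0.6, 0.1, 0.09], [0.6, 0.6, 0.1, 0.09], [0.6, 0.6, 0.1, 0.09], [0.6, 0.6, 0.1, 0.09], [0.6, 0.6, 0.1, 0.09], [0.6, 0.6, 0.1, 0.09], [0.6, 0.6, 0.1, 0.09], [0.6, 0.6, 0.1, 0.09], [0.6, 0.6, 0.1, 0.09], [0.6, 0.6, 0.1, 0.09], [0, 0, 0, 0], [0, 0, 0, 0]]
  ],
  "gripper": 70,
  "force": 40
}}

```text
time_s: 1.3
position: [0.5368, -0.1959, 0.3058]
tool_rot: [-179.9, -0.0, 79.5]
wrist_force: [-1.0, 0.1, -0.7]
opening: 0.0597
```

```bash
python3 - <<'E'
from h import *
s=r.state();print(s['time_s'],s['position'],s['tool_rot'],s['joints'],r.tips_ahead)
c=r.get_calibration('wrist');print(c);save('w1',r.capture('wrist'))
np.save('c1.npy',c,allow_pickle=True)
t=r.get_calibration('top')
f=lambda u,v,z:onz(t,270+u/5.9-.4,115+v/5.9-.4,z)
for a in [(348,288,.096),(257,417,.13),(210,172,.108),(222,298,.128),(594,298,.148)]:
    p=f(*a);print(a,p.round(4))
E
```

```text
1.3 [ 0.53679864 -0.19585743  0.30581847] [-1.79949462e+02 -5.78830918e-04  7.95445088e+01] [-2.47078323e+01  1.97769442e+01  8.78749582e+01 -1.24646832e-02
  7.23972227e+01 -1.42485667e+01] 0.025
{'mtx': array([[306.28689586,   0.        , 320.02626925],
       [  0.        , 306.28689586, 199.9526463 ],
       [  0.        ,   0.        ,   1.        ]]), 'position': array([ 0.54992976, -0.12700605,  0.4244189 ]), 'orientation': array([-16.06064859,   0.09168879, -10.42367372])}
(348, 288, 0.096) [ 0.5534 -0.0965  0.096 ]
(257, 417, 0.13) [ 0.4971 -0.0624  0.13  ]
(210, 172, 0.108) [ 0.597  -0.0424  0.108 ]
(222, 298, 0.128) [ 0.5432 -0.0486  0.128 ]
(594, 298, 0.148) [ 0.5397 -0.1886  0.148 ]
```

View pics/w1.png

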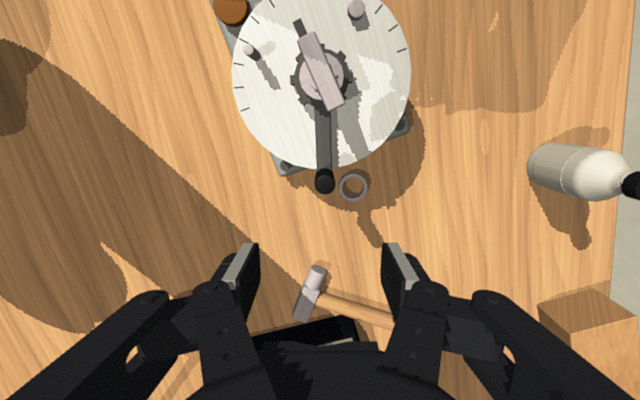

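The wrist view shows the knob top at about (325,183), the tall pin top at (248,47), the pointer tip at (298,21) and the bar running from (305,35) to (336,105). The dial edge runs from x=232 to 411.

```bash
python3 - <<'E'
from h import *
c=np.load('c1.npy',allow_pickle=True).item()
im=cv2.imread('pics/w1.png');g=im.max(2)
m=(g<45).astype(np.uint8);m[:162]=0;m[200:]=0;m[:,:300]=0;m[:,338:]=0
n,l,s,ce=cv2.connectedComponentsWithStats(m);i=1+s[1:,4].argmax();print(s[i],ce[i])
for a in [(325,183,.148),(248,47,.13),(298,21,.128),(305,35,.162),(336,105,.162),(320.5,70,.162)]:
    print(a,onz(c,*a[:2],a[2]).round(4))
hsv=cv2.cvtColor(im,cv2.COLOR_BGR2HSV)
m=((hsv[...,1]<60)&(hsv[...,2]>110)).astype(np.uint8);m[170:]=0;m[:,:228]=0;m[:,415:]=0
n,l,s,ce=cv2.connectedComponentsWithStats(m);i=1+s[1:,4].argmax()
pts=cv2.findContours((l==i).astype(np.uint8),0,1)[0][0]
h=cv2.convexHull(pts)[:,0];h=h[h[:,1]>3]
P=np.array([onz(c,*p,.096)[:2] for p in h])
from scipy.optimize import least_squares
o=least_squares(lambda q:np.hypot(*(P-q).T)-.09,[.553,-.096],loss='soft_l1',f_scale=.001);print('axis',o.x,np.abs(o.fun).max())
for n_,p in (('tip',onz(c,298,21,.128)),('pin',onz(c,248,47,.13)),('knob',onz(c,325,183,.148))):
    d=p[:2]-o.x;print(n_,np.degrees(np.arctan2(d[1],d[0])),np.hypot(*d))
E
```

```text
[315 168  20  26 364] [324.68131868 181.05769231]
(325, 183, 0.148) [ 0.5426 -0.19    0.148 ]
(248, 47, 0.13) [ 0.4973 -0.062   0.13  ]
(298, 21, 0.128) [ 0.5444 -0.0495  0.128 ]
(305, 35, 0.162) [ 0.5484 -0.0688  0.162 ]
(336, 105, 0.162) [ 0.5633 -0.1241  0.162 ]
(320.5, 70, 0.162) [ 0.5557 -0.0956  0.162 ]
axis [ 0.55561317 -0.0971087 ] 0.01176707143005519
tip 103.26504372215477 0.04889702282916653
pin 148.90112077109404 0.06804716529184981
knob -97.99460288392407 0.09378581344278362
```

Request:
{"name": "move_arm", "arguments": {
  "deltas": [
    [[0.1, 0.12, -0.5, 0.04], [0, 0, -0.7, 0], [0, 0, -0.7, 0], [0, 0, -0.7, 0], [0, 0, -0.4, 0], [0, 0, -0.24, 0], [0, 0, 0, 0], [0, 0, 0, 0]]
  ]
}}

```text
time_s: 2.15
position: [0.5418, -0.1911, 0.1452]
tool_rot: [179.9, 0.0, 81.8]
wrist_force: [0.7, 0.2, 0.3]
opening: 0.0598
```

Request:
{"name": "move_arm", "arguments": {
  "deltas": [
    [[0, 0, 0, 0], [0, 0, 0, 0], [0, 0, 0, 0], [0, 0, 0, 0], [0, 0, 0, 0], [0, 0, 0, 0], [0, 0, 0, 0], [0, 0, 0, 0]]
  ],
  "gripper": 0,
  "force": 40
}}

```text
time_s: 2.95
position: [0.542, -0.1906, 0.1451]
tool_rot: [179.9, 0.0, 81.9]
wrist_force: [-1.3, 0.4, 6.6]
opening: 0.0188
```

```bash
python3 - <<'E'
from h import *
a=np.array([.5555,-.0965]);R0=.0945;t0=-98.2
for k in range(0,10):
    t=np.radians(t0+5*k);print(5*k,(a+R0*np.array([np.cos(t),np.sin(t)])).round(4))
E
```

```text
0 [ 0.542 -0.19 ]
5 [ 0.5502 -0.1909]
10 [ 0.5585 -0.191 ]
15 [ 0.5667 -0.1903]
20 [ 0.5748 -0.189 ]
25 [ 0.5828 -0.187 ]
30 [ 0.5906 -0.1842]
35 [ 0.5981 -0.1808]
40 [ 0.6053 -0.1768]
45 [ 0.6121 -0.1722]
```

Request:
{"name": "move_arm", "arguments": {
  "deltas": [
    [[0.164, -0.018, 0, 0.083], [0.166, -0.002, 0, 0.083], [0.164, 0.014, 0, 0.083], [0.162, 0.026, 0, 0.083], [0.16, 0.04, 0, 0.083], [0.156, 0.056, 0, 0.083], [0.15, 0.068, 0, 0.083], [0.144, 0.08, 0, 0.083], [0.136, 0.092, 0, 0.083], [0.05, 0.04, 0, 0.03], [0, 0, 0, 0], [0, 0, 0, 0]]
  ]
}}

```text
time_s: 4.15
position: [0.615, -0.1708, 0.1452]
tool_rot: [179.9, 0.1, 128.5]
wrist_force: [1.8, -0.8, 5.1]
opening: 0.0189
```

Request:
{"name": "move_arm", "arguments": {
  "deltas": [
    [[0, 0, 0, 0], [0, 0, 0, 0], [0, 0, 0, 0], [0, 0, 0, 0], [0, 0, 0.5, 0], [0, 0, 0.7, 0], [0, 0, 0.7, 0], [0, 0, 0.3, -0.1], [-0.4, 0.5, 0, -0.11], [-0.4, 0.5, 0, -0.11], [-0.4, 0.49, 0, -0.1], [0, 0, 0, 0]]
  ],
  "gripper": 55
}}

```text
time_s: 5.35
position: [0.5525, -0.0939, 0.2545]
tool_rot: [-180.0, -0.0, 103.2]
wrist_force: [2.8, -0.6, 0.4]
opening: 0.0469
```

```bash
python3 - <<'E'
from h import *
s=r.state();print(s['time_s'],s['position'],s['tool_rot'],s['opening'])
c=r.get_calibration('wrist');np.save('c2.npy',c,allow_pickle=True);w=r.capture('wrist');t=r.capture('top');save('t2',t)
cv2.imwrite('pics/w2.png',w[:,:,::-1])
for P in [(.5555,-.0965,.162),(.497,-.062,.13),(.544,-.0495,.128)]:print(proj(c,P))
E
```

```text
5.35 [ 0.55245322 -0.09393488  0.25446647] [-1.79950038e+02 -4.95986386e-02  1.03205240e+02] 0.04694753799628477
(np.float64(323.24581113677925), np.float64(216.54139347802834))
(np.float64(260.71380789965735), np.float64(146.677594027627))
(np.float64(322.4956729731609), np.float64(144.61772791427012))
```

View pics/w2.png

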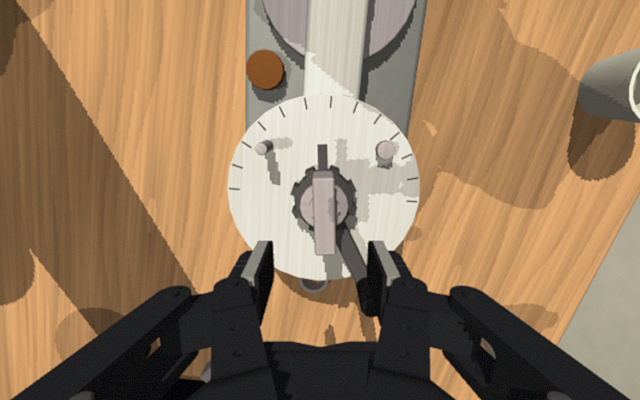

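The bar is at (325,215) and the pointer tip at (322,146). Both match the projections, so the screw hasn't moved. The nut arm has swung clear.

Request:
{"name": "move_arm", "arguments": {
  "deltas": [
    [[0.07, -0.05, -0.5, 0], [0, 0, -0.6, 0], [0, 0, -0.5, 0], [0, 0, -0.33, 0], [0, 0, 0, 0], [0, 0, 0, 0]]
  ]
}}

```text
time_s: 6.05
position: [0.5583, -0.0992, 0.1581]
tool_rot: [180.0, 0.0, 103.3]
wrist_force: [-0.4, -0.4, 0.6]
opening: 0.0469
```

Request:
{"name": "move_arm", "arguments": {
  "deltas": [
    [[0, 0, 0, 0], [0, 0, 0, 0], [0, 0, 0, 0], [0, 0, 0, 0], [0, 0, 0, 0], [0, 0, 0, 0], [0, 0, 0, 0]]
  ],
  "gripper": 0,
  "force": 40
}}

```text
time_s: 6.75
position: [0.5566, -0.0992, 0.1589]
tool_rot: [-179.8, 0.0, 103.3]
wrist_force: [-12.4, -3.9, 10.9]
opening: 0.0154
```

Request:
{"name": "move_arm", "arguments": {
  "deltas": [
    [[-0.05, 0.03, 0, 0], [0, 0, 0, 0.0845], [0, 0, 0, 0.0845], [0, 0, 0, 0.0845], [0, 0, 0, 0.0845], [0, 0, 0, 0.0845], [0, 0, 0, 0.0845], [0, 0, 0, 0.0845], [0, 0, 0, 0.0845], [0, 0, 0, 0.0845], [0, 0, 0, 0], [0, 0, 0, 0]]
  ]
}}

```text
time_s: 7.95
position: [0.5577, -0.0981, 0.159]
tool_rot: [179.9, 0.4, 149.0]
wrist_force: [12.5, -5.8, -6.6]
opening: 0.0152
```

Request:
{"name": "move_arm", "arguments": {
  "deltas": [
    [[0, 0, 0, 0], [0, 0, 0, 0], [0, 0, 0, 0], [0, 0, 0, 0], [0, 0, 0.4, 0], [0, 0, 0.6, 0], [0, 0, 0.6, 0], [0, 0, 0.4, 0], [0, 0, 0, 0], [0, 0, 0, 0]]
  ],
  "gripper": 55
}}

```text
time_s: 8.95
position: [0.5551, -0.0971, 0.2575]
tool_rot: [-180.0, -0.0, 148.9]
wrist_force: [-0.1, -0.5, -0.2]
opening: 0.0465
```

```bash
python3 - <<'E'
from h import *
s=r.state();print(s['time_s'],s['position'],s['tool_rot'],s['opening'])
c=r.get_calibration('wrist');np.save('c3.npy',c,allow_pickle=True);w=r.capture('wrist')
x0,y0=215,80
cv2.imwrite('pics/w3.png',cv2.resize(w[y0:y0+200,x0:x0+200,::-1],None,fx=3,fy=3,interpolation=cv2.INTER_CUBIC))
for P in [(.556,-.0965,.162),(.497,-.062,.13)]:print((np.array(proj(c,P))-[x0,y0])*3)
E
```

```text
8.95 [ 0.55506375 -0.09708485  0.25748902] [-1.79998001e+02 -3.90506751e-03  1.48940053e+02] 0.04651905445231861
[319.33298554 394.78259372]
[315.77131131 104.23334585]
```

View pics/w3.png

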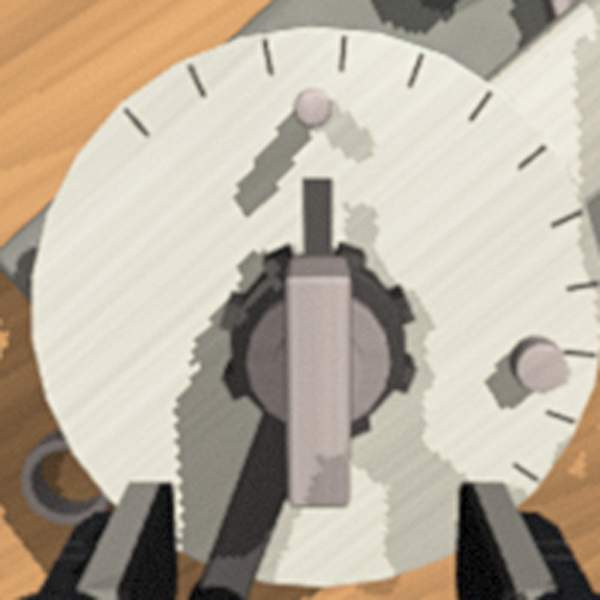

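The pointer line is at column 317 and the tall pin's top at column 313, in a 3x crop. That is about 1.3 mm off, well within 7 mm. Next I'll tighten the nut.

Request:
{"name": "move_arm", "arguments": {
  "deltas": [
    [[0.4, -0.49, 0, -0.12], [0.4, -0.49, 0, -0.11], [0.4, -0.49, 0, -0.11], [0, 0, 0, 0], [0, 0, -0.6, 0], [0, 0, -0.7, 0], [0, 0, -0.6, 0], [0, 0, -0.33, 0], [0, 0, 0, 0], [0, 0, 0, 0]]
  ]
}}

```text
time_s: 10.0
position: [0.6151, -0.1704, 0.1462]
tool_rot: [-180.0, -0.0, 128.6]
wrist_force: [0.2, 1.2, 1.2]
opening: 0.0469
```

Request:
{"name": "move_arm", "arguments": {
  "deltas": [
    [[0, 0, 0, 0], [0, 0, 0, 0], [0, 0, 0, 0], [0, 0, 0, 0], [0, 0, 0, 0], [0, 0, 0, 0], [0, 0, 0, 0]]
  ],
  "gripper": 0
}}

```text
time_s: 10.7
position: [0.6157, -0.1708, 0.1475]
tool_rot: [180.0, 0.1, 128.5]
wrist_force: [-1.6, 0.9, 6.5]
opening: 0.0182
```

Request:
{"name": "move_arm", "arguments": {
  "deltas": [
    [[-0.05, -0.04, 0, -0.03], [-0.136, -0.092, 0, -0.083], [-0.144, -0.08, 0, -0.083], [-0.15, -0.068, 0, -0.083], [-0.156, -0.056, 0, -0.083], [-0.16, -0.04, 0, -0.083], [-0.162, -0.026, 0, -0.083], [-0.164, -0.014, 0, -0.083], [-0.166, 0.002, 0, -0.083], [-0.164, 0.018, 0, -0.083], [-0.04, 0.005, 0, -0.02], [0, 0, 0, 0]]
  ]
}}

```text
time_s: 11.9
position: [0.5412, -0.1908, 0.1475]
tool_rot: [179.9, 0.1, 80.7]
wrist_force: [-0.5, -2.9, 8.1]
opening: 0.0184
```

Request:
{"name": "move_arm", "arguments": {
  "deltas": [
    [[0, 0, 0, 0], [0, 0, 0, 0], [0, 0, 0, 0]]
  ]
}}

```text
time_s: 12.2
position: [0.5413, -0.1908, 0.1475]
tool_rot: [179.9, 0.1, 80.8]
wrist_force: [-1.7, -2.9, 9.9]
opening: 0.0188
```

Request:
{"name": "move_arm", "arguments": {
  "deltas": [
    [[-0.05, 0.007, 0, -0.02], [-0.05, 0.007, 0, -0.02], [0, 0, 0, 0], [0, 0, 0, 0]]
  ]
}}

```text
time_s: 12.6
position: [0.5393, -0.1903, 0.1476]
tool_rot: [179.4, 0.0, 78.4]
wrist_force: [20.6, -2.4, -3.6]
opening: 0.0185
```

Request:
{"name": "move_arm", "arguments": {
  "deltas": [
    [[0.04, 0, 0, 0], [0, 0, 0, 0], [0, 0, 0, 0], [0, 0, 0, 0], [0, 0, 0, 0], [0, 0, 0.4, 0], [0, 0, 0.7, 0], [0, 0, 0.7, 0], [0, 0, 0.7, 0], [0, 0, 0.5, 0], [0, 0, 0, 0], [0, 0, 0, 0]]
  ],
  "gripper": 60
}}

```text
time_s: 13.8
position: [0.5375, -0.1895, 0.2961]
tool_rot: [180.0, -0.0, 78.3]
wrist_force: [-0.1, 0.6, -0.9]
opening: 0.0511
```

```bash
python3 - <<'E'
from h import *
s=r.state();print(s['time_s'],s['position'],s['tool_rot'],s['opening'])
c=r.get_calibration('wrist');w=r.capture('wrist');np.save('c4.npy',c,allow_pickle=True)
cv2.imwrite('pics/w4.png',cv2.resize(w[0:215,220:430,::-1],None,fx=2.7,fy=2.7,interpolation=cv2.INTER_CUBIC))
for P in [(.5555,-.0965,.128),(.497,-.062,.13)]:print((np.array(proj(c,P))-[220,0])*2.7)
E
```

```text
13.8 [ 0.53748029 -0.18947449  0.29608786] [ 1.79994973e+02 -5.03224781e-04  7.83153660e+01] 0.05113405653290524
[266.03648912 223.01730545]
[ 62.10804331 148.09528461]
```

View pics/w4.png

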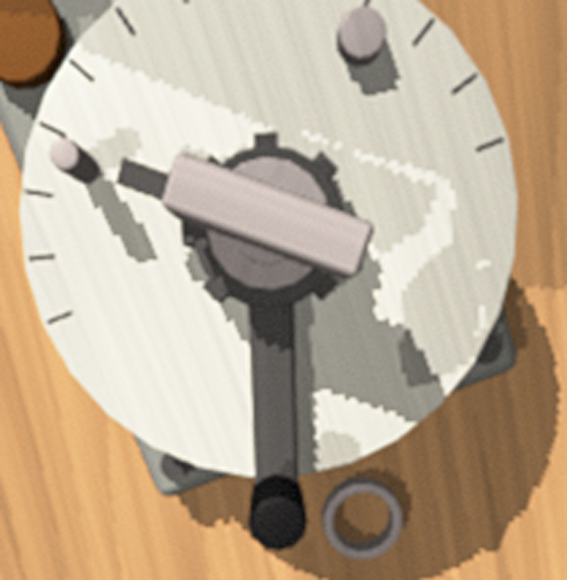

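The pointer line (slope about 0.35 through (122,171)) reaches the pin's column at about row 150. The pin top is at (64,153), so it's still square. The knob is at about (277,521), so I'll check its angle.

```bash
python3 - <<'E'
from h import *
c=np.load('c4.npy',allow_pickle=True).item()
a=np.array([.5555,-.0968])
for n,u,v,z in [('knob',277,521,.148),('tip',122,171,.128),('pin',64,153,.13)]:
    d=onz(c,220+u/2.7,v/2.7,z)[:2]-a;print(n,np.degrees(np.arctan2(d[1],d[0])).round(1),np.hypot(*d).round(4))
b=[onz(c,220+u/2.7,v/2.7,.162)[:2] for u,v in((177,181),(357,250))];d=b[0]-b[1];print('bar',np.degrees(np.arctan2(d[1],d[0])))
E
```

```text
knob -99.5 0.0946
tip 149.3 0.0488
pin 150.3 0.0671
bar 148.61886304632478
```

```bash
python3 -c "
from h import *
print(r.close_job())"
```

```text
the job is handed in; nothing more can be done
None
```

The depth stop is set to the tall pin and the lock nut is tight again; I handed the job in at about 14 s of the 72 s allowed.

- **Slackening:** I turned the nut about 47° by its knob. A picture afterwards showed the screw had not moved.
- **Setting:** I turned the screw about 45.6° by its bar head.
- **Tightening:** I turned the nut back until it met its hard stop, with about 20 N of reaction at the knob. Then I let go and lifted clear.

**Last checks:**
- **Pointer:** it measured 149.3° from the tip and 148.6° from the bar, against 150.3° for the pin. That puts the pin about 1 to 2 mm off the pointer's line, within the 7 mm allowed.
- **Nut:** its arm measured −99.5°, against −98.0° when it started tight and about −100° expected, so it reads as home within measuring error.
- **Loose things:** I did not touch any of them on purpose. The last picture shows only the steel ring and part of the stone plug, both apparently where they were. I did not check the other loose things again.

No check failed.

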